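# Nip a freshly glued card pad in the padding press

## Task

A pad of shop cards has just been glued along its back edge and lies sticking out of the front of the small screw press. Push it gently with a fingertip all the way in, flush and square against the stop at the back of the bed, then push the arms of the handwheel round clockwise with one finger until the platen nips the pad firmly and the wheel stays tight by itself; do not force it. Only push: lift nothing, leave the things around where they are, and finish with the hand clear.

Things in the scene. Friction and masses are not known exactly. Their poses are not given: they have to be found in the camera images.
- press: Small dark blue-grey screw press fixed to the table, 196 (x) x 176 (y) mm, 106 mm high without its wheel. Origin: middle of its underside; +x points to its back, away from the robot, +z up. The flat steel bed lies 20 mm above the origin and reaches from x = -92 to +92 mm.
- back_stop (a point): Middle of the foot of the back stop's front face: on the bed, x = +70 mm from the press's origin. The stop is a dark steel bar across the bed, 11 mm high, 110 mm wide, 9 mm thick.
- crosshead_top (a point): Top of the bronze nut in which the screw turns, 103 mm above the press's origin, on the screw's axis. The crosshead round it is 40 mm in x, 172 mm in y, its top 94 mm above the origin. It stands on two steel columns of 14 mm diameter at x = 0, y = -72 and +72 mm, whose nuts end 106 mm above the origin.
- platen: Dark flat steel plate, 138 (x) x 108 (y) x 12 mm, hanging level from the screw over the bed. Origin: middle of its underside, 48 mm above the press's origin (10 mm above the pad) when the wheel reads 0. It sinks straight down by 2.55 mm for each radian of the wheel (16 mm a turn) and does not rotate.
- handwheel (a joint): Turn of the handwheel, rad; grows clockwise seen from above, and wheel, screw and platen then sink together, 2.55 mm a radian. Starts between 0 and 1.2; the platen meets the pad at about 3.9. Free turning takes 0.12 N m (3 N at an arm); after that it stiffens quickly. It is tight when it withstands 8 to 12 N at an arm, and its friction keeps it so. At 0 the red-ball arm points to the press's +x.
- wheel_center (a point): Centre of the handwheel on the screw's vertical axis, at mid height of its arms; 138 mm above the press's origin at wheel 0. No rim: a hub of 16 mm radius (its cap 21 mm above this point) and four level steel arms, 10 mm thick, 90 degrees apart, each ending in an 18 mm ball 60 mm from the axis. A finger fits between the arms from above.
- red_ball (a point): Centre of the red ball at the end of one arm, 60 mm from the wheel's axis; the other three balls are black.
- card_pad: Block of white cards between brown cardboard covers, rigid, 140 (x) x 100 (y) x 18 mm, 0.2 to 0.35 kg, loose on the bed under the platen, 20 to 40 mm too far to the front and slightly askew. Origin: middle of its underside; +x points to its red glued edge, at the back. Home, its origin lies over the press's origin with the same heading. 15 mm free play to the column on either side.
- glue_tube: Red glue tube lying on the table, 40 x 136 x 27 mm; origin under its middle. Leave alone.
- van_keys: Keys with a pink tag, 42 x 97 x 21 mm; origin under the middle. Leave alone.
- clay_bell_1: Small yellow clay bell, 42 x 40 x 59 mm, the one nearest the press on its right; origin under its middle. Leave alone.
- cup_moss: Large brown and green carved cup, 94 mm wide, 88 mm high, on the white board at the right; origin under its middle. Leave alone.
- rubber_stamp: Wooden stamp with a turned knob, 22 x 30 x 42 mm; origin under its middle. Leave alone.

How it is judged:
On the way, in this order (a step that is already met when the one before it is completed fails the run):
1. the pad is pushed home, flush and square against the back stop, before the platen touches it (x of card_pad in the frame of press above -0.004 m and y of card_pad in the frame of press between -0.02 and 0.02 m and angle between the x axis of card_pad and the x axis of press, either way round below 0.05 rad and contact force between platen and card_pad below 0.5 N), for 0.2 s.
2. the wheel is wound down until the platen nips the pad (contact force between platen and card_pad above 15 N), for 0.2 s.
At the end, for the whole second after the job is handed in: The pad lies against the back stop (within 4 mm), square to the press (within 0.05 rad) and within 20 mm of its middle line; the platen bears on it with more than 15 N by the screw alone, and wheel and pad are at rest (x of card_pad in the frame of press above -0.004 m and y of card_pad in the frame of press between -0.02 and 0.02 m and angle between the x axis of card_pad and the x axis of press, either way round below 0.05 rad and contact force between platen and card_pad above 15 N and velocity of joint handwheel between -0.05 and 0.05 rad/s and linear speed of card_pad below 0.01 m/s); the robot touches nothing.
It fails at once if the pad is lifted or tipped off the bed (z of card_pad in the frame of press above 0.032 m or angle between card_pad's own z axis and vertical above 0.12 rad).
It fails at once if the pad is rammed or pinched (more than 40 N from the fingers) (contact force between the fingers and card_pad above 40 N).
It fails at once if the wheel is forced (more than 40 N from the fingers) (contact force between the fingers and platen above 40 N).
It fails at once if something standing around is moved by more than 2 cm (distance of any of glue_tube, van_keys, clay_bell_1, cup_moss, rubber_stamp from where it was at the start of the episode above 0.02 m).
It also fails if it takes over 72 s, if anything falls off the work surface, if the arm or the gripper's body presses on something with over 40 N, if the wrist force passes 120 N, or if a joint passes its speed limit or range.

## Robot

A 6-joint arm with a two-finger parallel gripper is mounted at the origin on a cart in front of the work surface, level with it; the furniture and walls round the work are solid. World frame = base frame: x ahead of the robot, y to its left, z up, the work surface at z = 0. Lengths are in m, angles in rad, forces in N, time in s.
With the tool pointing down it reaches from about 0.25 to 0.725 m from the base axis. Payload 4 kg.
Tool frame: the origin (TCP) lies midway between the tips of the shut fingers; the grasp point (between the pads) lies bot.pinch_z behind it (bot.pinch_z is the distance from the TCP to the grasp point, in m); z points along the fingers, y is the line along which they close (so a half turn about z gives the same grasp; the last joint's range is limited). The gripper opens to 85 mm and grips with 20 to 120 N. Pads are 22 mm wide; open, the fingers measure 114 mm over their backs; the gripper's body (76 mm by 85 mm) begins 54 mm behind the grasp point. The pads swing forward as they close: fully open they stand 13 mm farther back than shut.
Start: joints at [-1.184, 0.241, 0.005, 1.335, 0, 1.571], TCP at [0.189, -0.463, 0.231] pointing down, gripper open.
Joint ranges: [-2.72, 2.72], [-1.05, 1.87], [-1.09, 1.28], [-1.99, 2.15], [-1.42, 1.44], [-3.14, 3.14]. Speed limits (rad/s): [2.79, 2.79, 3.14, 3.14, 3.14, 3.14].

## Interface

Orientations are given as a unit quaternion [x, y, z, w].
In Python, from workcell import bot, optics gives the robot as it stands (bot), with the cameras (optics).
- The arm moves only by the tool jog_arm, called after "Emit:" as name([rows], argument=value, ...), one row to a line, values as JSON. Schema: {"type":"object","properties":{"ticks":{"type":"array","items":{"type":"array","items":{"type":"number"},"minItems":7,"maxItems":7},"minItems":1,"maxItems":10},"only":{"type":"string"},"quiet":{"type":"boolean"},"lines":{"type":"string"}},"required":["ticks"],"additionalProperties":false}. ticks is a list of rows, 1 to 10 of them, each of 7 numbers: a rotation vector rx, ry, rz in normalised numbers (1 is 4 rad), then dx, dy, dz in a scale on which 1.0 is 80 cm, then the finger opening in m; each row is the pose to reach, as a shift and turn from the pose commanded when the call began, along the tool's axes at that moment; what a row does not reach only later rows make up. A row lasts 1/8 s, in which the tool goes at most 0.0625 m and 0.188 rad, less where a joint would pass 70% of its speed; a pose out of reach is approached as far as the arm can. The fingers move at their own pace and stop on an object; the grip force is fixed at half the most. Time passes only in rows, so rows that do not move let the fingers close. The tool returns the time, the measured TCP pose, the force, the opening and the grip force at its end. only (a regular expression) keeps the lines of the reply that match it, lines (a string "A,B") keeps lines A to B, and quiet returns only ok. Shift and turn numbers lie between -1 and 1, and a call with a number outside is refused. Input that does not fit is refused with a message, and nothing moves.
- bot.get_obs(): the state, without advancing time (a new reading comes with each control period).
- optics.camera(name): name is "scene" or "side" or "wrist"; returns the picture (420x560x3 uint8, red, green, blue); there is no depth.
- optics.calibration(name): a dict with "mtx" (3x3 intrinsics, pixels), "R" (3x3) and "t" (3): a world point X has camera coordinates R X + t. Camera axes: x right, y down, z forward; pixel columns grow to the right and rows downward; lengths in m; the calibration is good to about 2 mm. The wrist camera is an equidistant fisheye: a pixel r from the principal point sees the ray r / f radians off the axis. A picture is of the moment at which its call begins: read the wrist's pose just before it. calibration takes no time and is no camera call; for the wrist camera it gives the pose at the moment of the call.
- bot.job_done(): hands the job in; it is judged then, once.
The state is a dict: "clock": time; "joint_pos": joint angles; "joint_vel": joint speeds; "tau": joint torques, N m; "eef_pos": TCP position; "tool_rot": TCP orientation; "ft_force": force on the tool from outside, world axes, zero at the start; "ft_torque": the same for the moment, N m; "grip_width": finger opening in m; "grasp_force": force on a finger pad.
Only numpy, scipy, OpenCV 4.12 (cv2) and the standard library are available. Lean on these libraries where they do the work, as an engineer would, in place of code of your own. Each camera call takes 0.05 s, during which the arm holds its last target. There are 200 camera calls.

## Working session

There is one attempt and no reset: what is moved stays moved. The work goes in short steps, Python scripts to look and compute and a tool call to move; the robot and the scene stay as the last step left them, time stands still between calls to the robot, and variables do not carry over. Pictures are saved under pics/ and viewed, at most 11 in all, crops included, and the job is handed in when it is done.

```bash
ls; mkdir -p pics; python3 - <<'E'
from workcell import bot, optics
import cv2,numpy as np
np.set_printoptions(precision=4,suppress=True)
o=bot.get_obs();print(o)
for n in ["scene","side"]:
    im=optics.camera(n);cv2.imwrite(f"pics/{n}0.png",im[:,:,::-1]);c=optics.calibration(n);print(n,c["mtx"],c["R"],c["t"])
print(bot.pinch_z, optics.calibration("wrist"))
E
```

```text
pics
workcell.py
{'clock': 0.0, 'joint_pos': array([-1.184 ,  0.2414,  0.0037,  1.3352, -0.    ,  1.5708]), 'joint_vel': array([-0.0001, -0.    ,  0.0015, -0.0005, -0.0011,  0.0012]), 'tau': array([  0.0002, -37.232 ,  25.2407,   0.017 ,  -0.    ,  -0.    ]), 'eef_pos': array([ 0.1884, -0.4625,  0.2304]), 'tool_rot': array([ 0.9814,  0.1922, -0.0002, -0.001 ]), 'ft_force': array([0.7502, 0.6333, 0.2056]), 'ft_torque': array([-0.0287,  0.0178, -0.0305]), 'grasp_force': 0.0, 'grip_width': 0.0854958784512454}
scene [[506.9394   0.     282.6257]
 [  0.     506.9394 215.9577]
 [  0.       0.       1.    ]] [[ 0.8893 -0.4571  0.0153]
 [-0.2508 -0.5153 -0.8195]
 [ 0.3825  0.7249 -0.5729]] [-0.5492  0.1648  0.9171]
side [[524.5118   0.     280.5605]
 [  0.     524.5118 207.777 ]
 [  0.       0.       1.    ]] [[ 0.9723 -0.2337 -0.0069]
 [-0.1451 -0.58   -0.8016]
 [ 0.1833  0.7804 -0.5979]] [-0.6003  0.1089  1.3613]
0.0187 {'mtx': array([[325.1923,   0.    , 281.4129],
       [  0.    , 325.1923, 211.3082],
       [  0.    ,   0.    ,   1.    ]]), 'R': array([[ 0.3768, -0.9263, -0.0016],
       [-0.8884, -0.3618,  0.2826],
       [-0.2623, -0.1051, -0.9592]]), 't': array([-0.4991, -0.037 ,  0.3779])}
```

```bash
python3 - <<'E'
import cv2,numpy as np
a=cv2.imread("pics/scene0.png");b=cv2.imread("pics/side0.png")
cv2.imwrite("pics/both.png",cv2.resize(np.vstack([a,b]),None,fx=.7,fy=.7))
E
```

```text
(no output)
```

View pics/scene0.png

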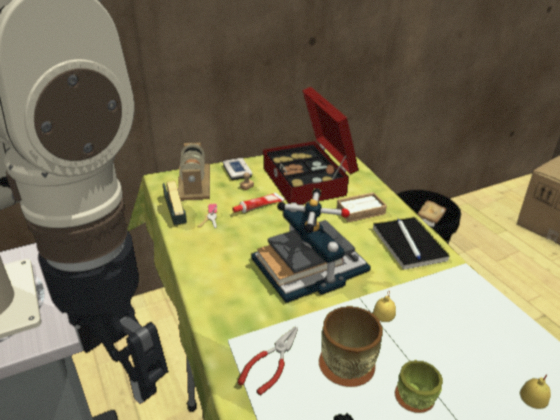

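View pics/side0.png

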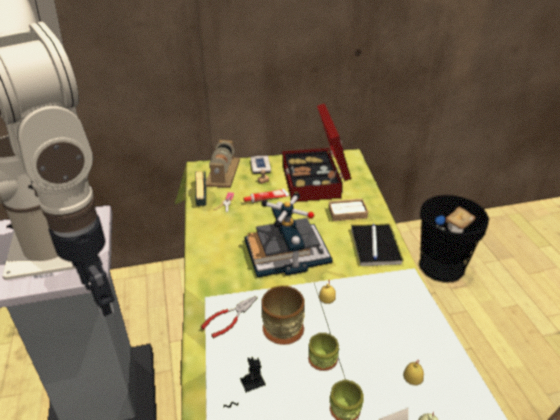

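The press is at about (310,255) in scene and (287,245) in side; the pad's brown cover shows at its front left, and the red ball is at (347,211) and (310,214). I'll enlarge both.

```bash
python3 - <<'E'
import cv2,numpy as np
a=cv2.imread("pics/scene0.png")[175:310,235:385];b=cv2.imread("pics/side0.png")[185:285,232:342]
a=cv2.resize(a,None,fx=4.4,fy=4.4,interpolation=cv2.INTER_CUBIC);b=cv2.resize(b,None,fx=6,fy=6,interpolation=cv2.INTER_CUBIC)
cv2.imwrite("pics/ca.png",a);cv2.imwrite("pics/cb.png",b);print(a.shape,b.shape)
E
```

```text
(594, 660, 3) (600, 660, 3)
```

View pics/ca.png

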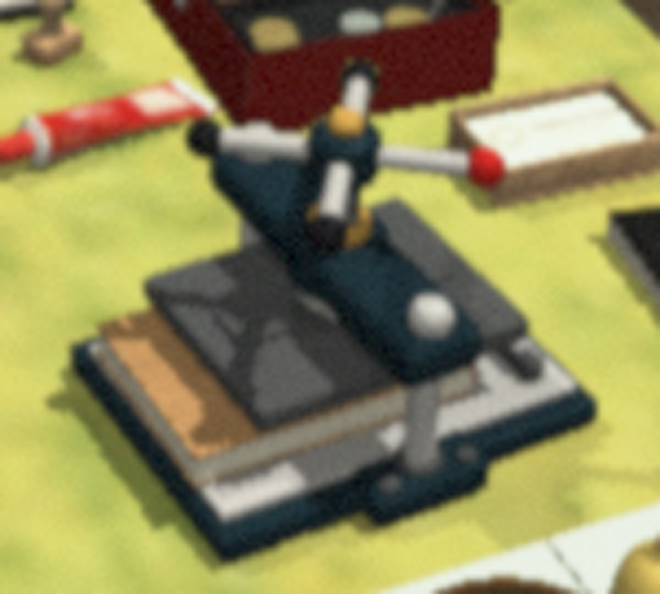

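View pics/cb.png

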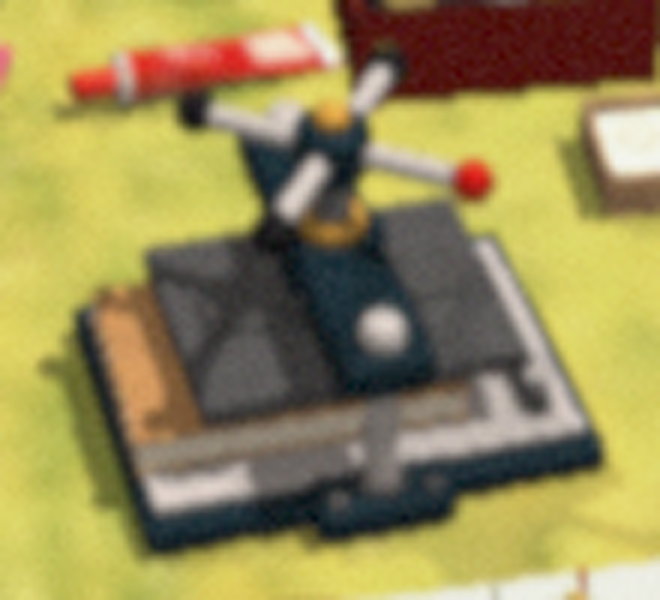

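```bash
cat > h.py <<'E'
import cv2,numpy as np
from workcell import bot, optics
np.set_printoptions(precision=4,suppress=True)
C={n:optics.calibration(n) for n in ("scene","side")}
P={n:c["mtx"]@np.c_[c["R"],c["t"]] for n,c in C.items()}
def tri(a,b):
    X=cv2.triangulatePoints(P["scene"],P["side"],np.float64(a),np.float64(b)).ravel();X=X[:3]/X[3]
    q=[p@np.r_[X,1] for p in P.values()];e=[np.linalg.norm(v[:2]/v[2]-w) for v,w in zip(q,(a,b))]
    return X,max(e)
def onz(n,p,z):
    c=C[n];r=c["R"].T@np.linalg.inv(c["mtx"])@np.r_[p,1];o=-c["R"].T@c["t"];return (o+r*(z-o[2])/r[2])[:2]
E
python3 - <<'E'
from h import *
pts=dict(red=((487,167),(473,180)),cap=((347,120),(334,112)),blk_l=((204,137),(194,108)),blk_far=((360,73),(385,65)),blk_near=((325,225),(275,232)),nutR=((431,315),(383,328)),
padFR=((195,466),(136,444)),padFL=((102,328),(97,293)),padFRbot=((213,487),(141,470)),baseFRbot=((225,557),(148,550)),baseFL=((77,348),(82,312)),baseBR=((592,402),(600,440)),bedFR=((222,518),(153,515)),platFR=((262,425),(205,418)),platFL=((148,285),(150,250)),platBR=((525,330),(523,365)),platBL=((395,203),(448,203)))
zz=dict(padFR=.038,padFL=.038,padFRbot=.02,baseFRbot=0,bedFR=.02,baseFL=.02,baseBR=.02,nutR=.106)
for k,(a,b) in pts.items():
    a=np.array([235+a[0]/4.4,175+a[1]/4.4])-.4;b=np.array([232+b[0]/6,185+b[1]/6])-.4
    print(k,*tri(a,b), *( (onz("scene",a,zz[k]),onz("side",b,zz[k])) if k in zz else ()))
E
```

```text
red [ 0.6438 -0.1975  0.1391] 1.3942265199768638
cap [ 0.597  -0.1591  0.1534] 1.3710151690963972
blk_l [ 0.5471 -0.1242  0.139 ] 1.6164680854737141
blk_far [ 0.6295 -0.116   0.1423] 0.7631746029453876
blk_near [ 0.5616 -0.2052  0.1373] 0.157635390180319
nutR [ 0.5983 -0.2317  0.1   ] 1.4749001553552352 [ 0.592  -0.2419] [ 0.5974 -0.2349]
padFR [ 0.5021 -0.2078  0.0374] 2.141173548178875 [ 0.4994 -0.2138] [ 0.5032 -0.2032]
padFL [ 0.505  -0.1084  0.0374] 1.4133290239267031 [ 0.5033 -0.1133] [ 0.5056 -0.105 ]
padFRbot [ 0.5003 -0.2277  0.042 ] 1.9124930880526132 [ 0.5094 -0.2113] [ 0.5053 -0.1995]
baseFRbot [ 0.4993 -0.2419  0.0133] 1.209218294196319 [ 0.5044 -0.2328] [ 0.5023 -0.2255]
baseFL [ 0.5008 -0.0894  0.0128] 1.168852873517854 [ 0.4961 -0.1011] [ 0.5002 -0.0945]
baseBR [ 0.6924 -0.2289  0.0166] 1.9274593205213695 [ 0.6867 -0.237 ] [ 0.6929 -0.2274]
bedFR [ 0.5043 -0.2294  0.0211] 0.6133647498730532 [ 0.5042 -0.2298] [ 0.5048 -0.2267]
platFR [ 0.5294 -0.2156  0.0539] 1.4236297422881816
platFL [ 0.5294 -0.1056  0.053 ] 1.881846754745488
platBR [ 0.6628 -0.2131  0.0538] 0.5564194079447339
platBL [ 0.6625 -0.1022  0.0528] 0.9602161421240496
```

```bash
cat >> h.py <<'E'
from scipy.spatial.transform import Rotation as Ro
def tool(yaw,tilt): # tool x along yaw, then tip leaning forward (world +x) by tilt
    return Ro.from_euler('y',-tilt)*Ro.from_euler('z',yaw)*Ro.from_euler('x',np.pi)
def rel(p,R):
    o=bot.get_obs();T=Ro.from_quat(o["tool_rot"])
    print("rv",(T.inv()*R).as_rotvec(),"d",T.inv().apply(np.array(p)-o["eef_pos"]))
E
python3 - <<'E'
from h import *
print(tool(0,.5).as_matrix())
rel([.44,-.16,.15],tool(0,.5))
E
```

```text
[[ 0.8776 -0.      0.4794]
 [-0.     -1.     -0.    ]
 [ 0.4794  0.     -0.8776]]
rv [-0.0985  0.4941  0.3782] d [ 0.3471 -0.1851  0.0809]
```

The manual's scale: shifts go in shares of 80 cm and turns go in shares of 4 rad. Converting my numbers, 0.347 m / 0.8 = 0.4338, 0.3 m / 0.8 = 0.375, 0.494 rad / 4 = 0.1235.

Emit:
jog_arm([
  [-0.005,0.025,0.02,0.075,-0.0375,0,0],
  [-0.01,0.05,0.0375,0.125,-0.075,0,0],
  [-0.015,0.075,0.0575,0.1875,-0.1125,0.0125,0],
  [-0.02,0.1,0.075,0.25,-0.15,0.0375,0],
  [-0.0246,0.1235,0.0945,0.3125,-0.1875,0.0625,0],
  [-0.0246,0.1235,0.0945,0.375,-0.2125,0.0813,0],
  [-0.0246,0.1235,0.0945,0.4338,-0.2313,0.1013,0],
  [-0.0246,0.1235,0.0945,0.4338,-0.2313,0.1013,0],
  [-0.0246,0.1235,0.0945,0.4338,-0.2313,0.1013,0],
])

```text
clock: 1.23
eef_pos: [0.4397, -0.1605, 0.1499]
tool_rot: [0.969, 0.001, 0.247, 0.001]
ft_force: [-0.2, -0.9, 0.3]
grip_width: 0.0001
grasp_force: 0.0
```

```bash
python3 - <<'E'
from h import *
print(bot.get_obs()["ft_force"])
cw=optics.calibration("wrist");np.savez("w1",**cw)
im=optics.camera("wrist");cv2.imwrite("pics/w1.png",im[:,:,::-1])
rel([.465,-.16,.028],tool(0,.5))
E
```

```text
[-0.2489 -0.9073  0.2885]
rv [0.0019 0.0001 0.0002] d [-0.0363 -0.0015  0.1194]
```

View pics/w1.png

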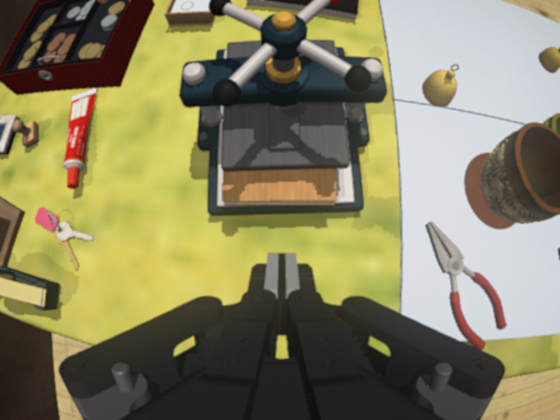

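The wrist view shows the press with the pad's brown top-front corners at about (222,196) and (338,203), the bed's front corners at (214,206) and (356,206), and the nuts at (193,72) and (373,70). I'll measure these to refine the estimate.

```bash
python3 - <<'E'
import cv2
im=cv2.imread("pics/w1.png")[0:225,170:400];cv2.imwrite("pics/w1c.png",cv2.resize(im,None,fx=2.6,fy=2.6,interpolation=cv2.INTER_CUBIC))
E
```

```text
(no output)
```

View pics/w1c.png

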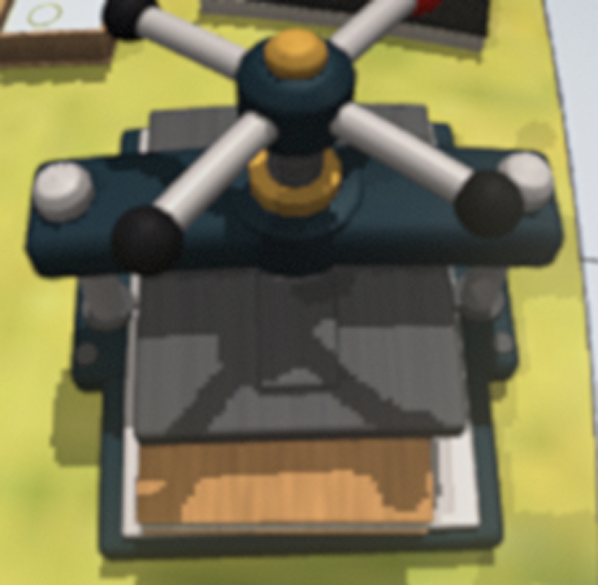

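```bash
cat >> h.py <<'E'
def wz(c,p,z):
    K=c["mtx"];d=(np.array(p)-K[:2,2])/K[0,0];th=np.linalg.norm(d)
    r=c["R"].T@np.r_[d/th*np.sin(th),np.cos(th)];o=-c["R"].T@c["t"];return (o+r*(z-o[2])/r[2])[:2]
E
python3 - <<'E'
from h import *
c=np.load("w1.npz")
for k,u,v,z in [("padL",139,523,.038),("padR",431,531,.038),("bedL",124,535,.02),("bedR",478,524,.02),("baseLb",103,556,.0),("baseRb",498,547,0),("platL",137,440,.0465),("platR",464,433,.0465),("blkL",147,238,.136),("blkR",489,203,.136),("blkF",127,12,.136),("cap",296,40,.157),("nutL",63,185,.106),("nutR",527,173,.106)]:
    print(k,wz(c,(170+u/2.6-.3,v/2.6-.3),z))
E
```

```text
padL [ 0.5015 -0.1104]
padR [ 0.4989 -0.2076]
bedL [ 0.5016 -0.1018]
bedR [ 0.5058 -0.228 ]
baseLb [ 0.4982 -0.0899]
baseRb [ 0.5018 -0.2402]
platL [ 0.5278 -0.11  ]
platR [ 0.5306 -0.2189]
blkL [ 0.5482 -0.1261]
blkR [ 0.56   -0.2104]
blkF [ 0.6328 -0.1127]
cap [ 0.5951 -0.162 ]
nutL [ 0.5893 -0.0927]
nutR [ 0.5946 -0.2324]
```

```bash
python3 - <<'E'
from h import *
rel([.465,-.166,.029],tool(.03,.5))
E
```

```text
rv [ 0.0019  0.0002 -0.0298] d [-0.0359  0.0045  0.1185]
```

To row units: 0.1185 m / 0.8 = 0.1481, -0.03 m / 0.8 = -0.0375, -0.03 rad / 4 = -0.0075.

Emit:
jog_arm([
  [0,0,-0.0025,-0.015,0.0013,0.0438,0],
  [0,0,-0.005,-0.0275,0.0038,0.0875,0],
  [0.0005,0,-0.0075,-0.0375,0.0056,0.125,0],
  [0.0005,0,-0.0075,-0.045,0.0056,0.1481,0],
  [0.0005,0,-0.0075,-0.045,0.0056,0.1481,0],
  [0.0005,0,-0.0075,-0.045,0.0056,0.1481,0],
])

```text
clock: 2.02
eef_pos: [0.4656, -0.1668, 0.0299]
tool_rot: [0.969, 0.014, 0.248, 0.004]
ft_force: [0.4, -0.7, 0.1]
grip_width: 0.0004
grasp_force: 0.0
```

```bash
python3 - <<'E'
from h import *
rel([.488,-.1655,.029],tool(.03,.5));rel([.517,-.1645,.029],tool(.03,.5))
E
```

```text
rv [ 0.001  -0.0015 -0.0006] d [ 0.0193 -0.0008  0.0116]
rv [ 0.001  -0.0015 -0.0006] d [ 0.0447 -0.0011  0.0255]
```

To row units: 0.022 m / 0.8 = 0.0275, 0.0088 m / 0.8 = 0.011.

Emit:
jog_arm([
  [0,0,0,0.0055,0,0.003,0],
  [0,0,0,0.011,0,0.006,0],
  [0,0,0,0.0154,0,0.0084,0],
  [0,0,0,0.0198,0,0.0108,0],
  [0,0,0,0.0241,0,0.0131,0],
  [0,0,0,0.0275,0,0.015,0],
  [0,0,0,0.0275,0,0.015,0],
])

```text
clock: 2.9
eef_pos: [0.4908, -0.1648, 0.0291]
tool_rot: [0.969, 0.015, 0.248, 0.004]
ft_force: [-0.6, -0.3, -0.6]
grip_width: -0.0
grasp_force: 0.0
```

To row units: 0.011 m / 0.8 = 0.0138, 0.0088 m / 0.8 = 0.011.

Emit:
jog_arm([
  [0,0,0,0.0028,0,0.0015,0],
  [0,0,0,0.0055,0,0.003,0],
  [0,0,0,0.0083,0,0.0045,0],
  [0,0,0,0.011,0,0.006,0],
  [0,0,0,0.0138,0,0.0075,0],
])

```text
clock: 3.52
eef_pos: [0.503, -0.1644, 0.0289]
tool_rot: [0.969, 0.015, 0.247, 0.004]
ft_force: [-1.0, -0.4, 0.0]
grip_width: -0.0
grasp_force: 0.8
```

Emit:
jog_arm([
  [0,0,0,0.0028,0,0.0015,0],
  [0,0,0,0.0055,0,0.003,0],
  [0,0,0,0.0066,0,0.0036,0],
])

```text
clock: 3.9
eef_pos: [0.5093, -0.1643, 0.029]
tool_rot: [0.969, 0.015, 0.248, 0.004]
ft_force: [-1.3, -1.1, -1.2]
grip_width: -0.0001
grasp_force: 0.7
```

Emit:
jog_arm([
  [0,0,0,0.0023,0,0.0013,0],
  [0,0,0,0.0033,0,0.0018,0],
])

```text
clock: 4.15
eef_pos: [0.5122, -0.1643, 0.0291]
tool_rot: [0.969, 0.015, 0.248, 0.004]
ft_force: [-0.6, -0.8, -0.5]
grip_width: 0.0001
grasp_force: 0.6
```

To row units: 0.0018 m / 0.8 = 0.0023, 0.001 m / 0.8 = 0.0013.

Emit:
jog_arm([
  [0,0,0,0.0011,0,0.0006,0],
  [0,0,0,0.0023,0,0.0013,0],
  [0,0,0,0.0023,0,0.0013,0],
])

```text
clock: 4.53
eef_pos: [0.5143, -0.1642, 0.0292]
tool_rot: [0.969, 0.015, 0.248, 0.004]
ft_force: [-0.4, -0.5, -0.2]
grip_width: 0.0002
grasp_force: 0.4
```

Emit:
jog_arm([
  [0,0,0,0.0011,0,0.0006,0],
  [0,0,0,0.0023,0,0.0013,0],
  [0,0,0,0.0023,0,0.0013,0],
])

```text
clock: 4.9
eef_pos: [0.5164, -0.1642, 0.0292]
tool_rot: [0.969, 0.015, 0.248, 0.004]
ft_force: [-1.6, -1.6, -0.9]
grip_width: -0.0003
grasp_force: 0.4
```

```bash
python3 - <<'E'
from h import *
c=optics.calibration("wrist");np.savez("w2",**c)
im=optics.camera("wrist")[:,:,::-1];cv2.imwrite("pics/w2full.png",im)
a=cv2.resize(im[60:300,170:400],None,fx=2.5,fy=2.5,interpolation=cv2.INTER_CUBIC)
cv2.imwrite("pics/w2.png",a)
E
```

```text
(no output)
```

View pics/w2.png

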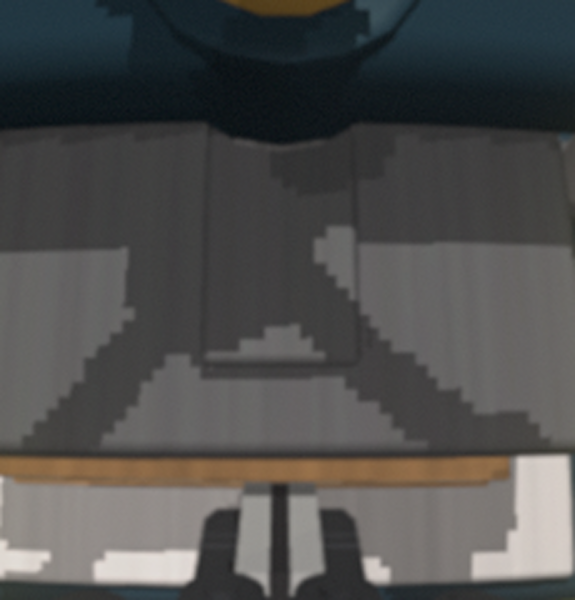

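The wrist crop shows the fingertips against the pad's front edge at about (280,486). That edge runs from (10,480) to (490,485), still in front of the platen edge at (280,452).

To row units: 0.0018 m / 0.8 = 0.0023, 0.001 m / 0.8 = 0.0013.

```bash
python3 - <<'E'
from h import *
c=np.load("w2.npz")
for k,u,v,z in [("padL",20,478,.038),("padM",280,486,.038),("padR",490,484,.038),("bedL",30,581,.02),("bedR",560,577,.02),("platL",20,455,.0465),("platR",560,454,.0465)]:
    print(k,wz(c,(170+u/2.5-.3,60+v/2.5-.3),z))
E
```

```text
padL [ 0.5221 -0.1148]
padM [ 0.5227 -0.1643]
padR [ 0.5237 -0.2041]
bedL [ 0.5018 -0.1126]
bedR [ 0.5053 -0.225 ]
platL [ 0.5256 -0.1172]
platR [ 0.5285 -0.2153]
```

Emit:
jog_arm([
  [0,0,0,0.0011,0,0.0006,0],
  [0,0,0,0.0023,0,0.0013,0],
  [0,0,0,0.0023,0,0.0013,0],
])

```text
clock: 5.32
eef_pos: [0.5179, -0.1641, 0.029]
tool_rot: [0.969, 0.015, 0.247, 0.004]
ft_force: [-4.3, -0.3, 2.7]
grip_width: 0.0003
grasp_force: 2.0
```

Emit:
jog_arm([
  [0,0,0,0.0011,0,0.0006,0],
  [0,0,0,0.0023,0,0.0013,0],
  [0,0,0,0.0023,0,0.0013,0],
])

```text
clock: 5.7
eef_pos: [0.5181, -0.164, 0.0282]
tool_rot: [0.969, 0.014, 0.246, 0.004]
ft_force: [-9.6, -0.6, 6.5]
grip_width: 0.0003
grasp_force: 5.1
```

To row units: 0.0009 m / 0.8 = 0.0011, 0.0005 m / 0.8 = 0.0006.

Emit:
jog_arm([
  [0,0,0,0.0011,0,0.0006,0],
  [0,0,0,0.0011,0,0.0006,0],
])

```text
clock: 5.95
eef_pos: [0.5182, -0.164, 0.0278]
tool_rot: [0.969, 0.014, 0.245, 0.004]
ft_force: [-13.9, -1.4, 10.1]
grip_width: -0.0002
grasp_force: 6.7
```

```bash
python3 - <<'E'
from h import *
c=optics.calibration("wrist");np.savez("w3",**c)
im=optics.camera("wrist")[:,:,::-1];cv2.imwrite("pics/w3full.png",im)
a=cv2.resize(im[225:300,170:410],None,fx=3.3,fy=3.3,interpolation=cv2.INTER_CUBIC)
im=optics.camera("side")[:,:,::-1];b=cv2.resize(im[185:285,232:342],None,fx=3.3,fy=3.3,interpolation=cv2.INTER_CUBIC)
im=optics.camera("scene")[:,:,::-1];d=cv2.resize(im[190:290,245:375],None,fx=3.3,fy=3.3,interpolation=cv2.INTER_CUBIC)
a=a[:,:792];bd=np.hstack([b,d]);bd=cv2.copyMakeBorder(bd,0,0,0,max(0,792-bd.shape[1]),cv2.BORDER_CONSTANT)[:,:792]
cv2.imwrite("pics/w3.png",np.vstack([a,bd]));print(a.shape,b.shape,d.shape)
E
```

```text
(248, 792, 3) (330, 363, 3) (330, 429, 3)
```

View pics/w3.png

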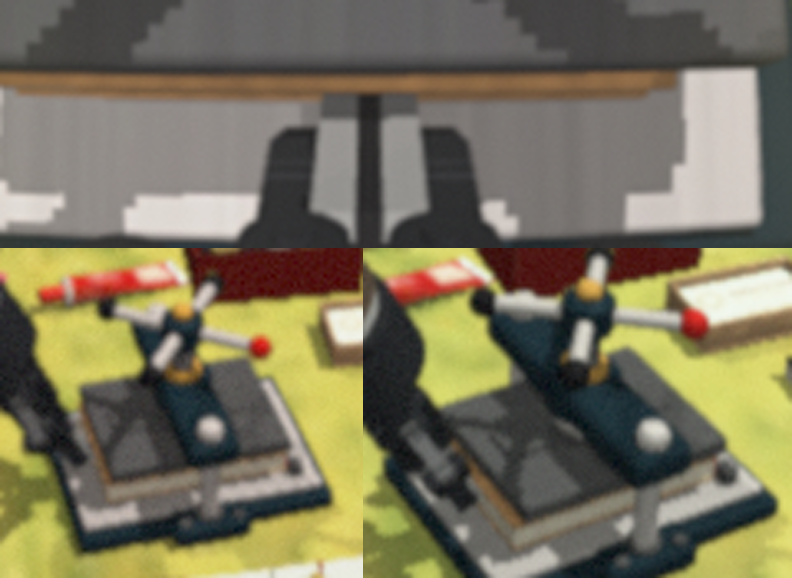

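The pad now shows as a thin brown strip parallel to the platen's front edge, with its edge running from (10,92) to (660,94) in the crop. In both fixed views its right back end reaches the stop.

```bash
python3 - <<'E'
from h import *
c=np.load("w3.npz")
for k,u,v,z in [("padL",15,92,.038),("padM",300,97,.038),("padR",650,94,.038),("bedL",0,232,.02),("bedR",755,225,.02),("platL",10,71,.0465),("platR",765,67,.0465)]:
    print(k,wz(c,(170+u/3.3-.3,225+v/3.3-.3),z))
E
```

```text
padL [ 0.5231 -0.1134]
padM [ 0.5241 -0.1545]
padR [ 0.5254 -0.204 ]
bedL [ 0.5017 -0.1061]
bedR [ 0.5056 -0.2271]
platL [ 0.5253 -0.1153]
platR [ 0.5284 -0.2185]
```

To row units: -0.044 m / 0.8 = -0.055, -0.0308 m / 0.8 = -0.0385.

Emit:
jog_arm([
  [0,0,0,-0.0055,0,-0.003,0],
  [0,0,0,-0.0165,0,-0.009,0],
  [0,0,0,-0.0385,0,-0.021,0],
  [0,0,0,-0.055,0,-0.03,0],
  [0,0,0,-0.055,0,-0.03,0],
])

```text
clock: 6.72
eef_pos: [0.4701, -0.1652, 0.0288]
tool_rot: [0.969, 0.015, 0.247, 0.003]
ft_force: [-0.2, 0.0, -0.5]
grip_width: -0.0002
grasp_force: 0.0
```

```bash
python3 - <<'E'
from h import *
rel([.47,-.166,.22],tool(.03,0));rel([.554,-.167,.20],tool(.03,0))
for p,z in [((297,203),0),((265,160),0),((348,193),0),((355,165),.06),((308,92),.15)]: print(onz("scene",p,z))
E
```

```text
rv [ 0.0144 -0.4997  0.0002] d [ 0.0915  0.0034 -0.1678]
rv [ 0.0144 -0.4997  0.0002] d [ 0.1556  0.0064 -0.11  ]
[0.6812 0.0484]
[0.7042 0.2737]
[0.8161 0.0327]
[0.8456 0.0561]
[0.8605 0.3247]
```

To row units: -0.168 m / 0.8 = -0.21, 0.1556 m / 0.8 = 0.1945, -0.5 rad / 4 = -0.125.

Emit:
jog_arm([
  [0,-0.025,0,0.025,0.0013,-0.0563,0],
  [0,-0.05,0,0.0563,0.0025,-0.1125,0],
  [0.0013,-0.075,0,0.085,0.0038,-0.1688,0],
  [0.0025,-0.1,0,0.1144,0.0043,-0.21,0],
  [0.0036,-0.125,0,0.1563,0.0063,-0.175,0],
  [0.0036,-0.125,0,0.1945,0.008,-0.1375,0],
  [0.0036,-0.125,0,0.1945,0.008,-0.1375,0],
  [0.0036,-0.125,0,0.1945,0.008,-0.1375,0],
])

```text
clock: 7.72
eef_pos: [0.5548, -0.1668, 0.1998]
tool_rot: [1.0, 0.016, -0.0, 0.0]
ft_force: [-0.5, 0.3, -0.3]
grip_width: 0.0004
grasp_force: 0.0
```

```bash
python3 - <<'E'
from h import *
c=optics.calibration("wrist");im=optics.camera("wrist")[:,:,::-1];cv2.imwrite("pics/w4.png",im[60:300,120:440])
rel([.5545,-.167,.118],tool(.03,0))
# expected pixel of tip & balls for checking
K=c["mtx"]
def pr(X):
    q=c["R"]@np.array(X)+c["t"];th=np.arctan2(np.hypot(*q[:2]),q[2]);return K[:2,2]+K[0,0]*th*q[:2]/np.hypot(*q[:2])-[120,60]
print(bot.get_obs()["eef_pos"],pr(bot.get_obs()["eef_pos"]),pr([.5545,-.167,.136]),pr([.5475,-.125,.136]),pr([.5608,-.208,.136]))
E
```

```text
rv [ 0.0006 -0.0003  0.0009] d [-0.     -0.      0.0824]
[ 0.5545 -0.167   0.2004] [161.2103 210.6461] [161.2594 166.9628] [ 99.4424 174.6672] [222.5362 159.6936]
```

View pics/w4.png

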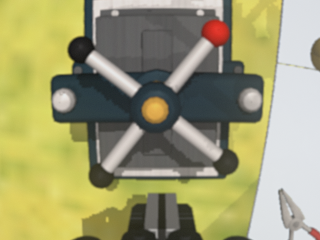

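Emit:
jog_arm([
  [0,0,0,0,0,0.0375,0],
  [0,0,0,0,0,0.075,0],
  [0,0,0,0,0,0.103,0],
  [0,0,0,0,0,0.103,0],
])

```text
clock: 8.28
eef_pos: [0.5529, -0.1669, 0.1172]
tool_rot: [1.0, 0.015, -0.001, -0.0]
ft_force: [-1.1, -1.7, -0.0]
grip_width: 0.0001
grasp_force: 0.0
```

```bash
cat >> h.py <<'E'
CEN=np.array([.596,-.162])
def circ(angs,r=.043,z=.118):
    o=bot.get_obs();T=Ro.from_quat(o["tool_rot"])
    for a in angs:
        p=np.r_[CEN+r*np.array([np.cos(np.radians(a)),np.sin(np.radians(a))]),z]
        d=T.inv().apply(p-o["eef_pos"]);print(a,"[0,0,0,%.4f,%.4f,%.4f,0],"%tuple(d),end=" ")
def st():
    o=bot.get_obs();v=o["eef_pos"][:2]-CEN;f=o["ft_force"];u=v/np.linalg.norm(v)
    print("ang",np.degrees(np.arctan2(v[1],v[0])),"r",np.linalg.norm(v),"z",o["eef_pos"][2],"F",f,"tan",f[0]*-u[1]+f[1]*u[0],"rad",f[:2]@u)
E
python3 - <<'E'
from h import *
st();circ([183,175,167,159,151,143,135,127,119,111])
E
```

```text
ang -173.55498386270713 r 0.043404734987325964 z 0.11719206339001578 F [-1.0661 -1.6574 -0.0193] tan 1.527295737636409 rad 1.2453736881618618
183 [0,0,0,0.0003,-0.0026,-0.0008,0], 175 [0,0,0,0.0006,-0.0086,-0.0008,0], 167 [0,0,0,0.0017,-0.0145,-0.0008,0], 159 [0,0,0,0.0036,-0.0202,-0.0008,0], 151 [0,0,0,0.0063,-0.0255,-0.0008,0], 143 [0,0,0,0.0097,-0.0305,-0.0008,0], 135 [0,0,0,0.0138,-0.0349,-0.0008,0], 127 [0,0,0,0.0184,-0.0387,-0.0008,0], 119 [0,0,0,0.0236,-0.0418,-0.0009,0], 111 [0,0,0,0.0291,-0.0442,-0.0009,0],
```

To row units: -0.0305 m / 0.8 = -0.0381, -0.0255 m / 0.8 = -0.0319.

Emit:
jog_arm([
  [0,0,0,0.0004,-0.0033,0,0],
  [0,0,0,0.0008,-0.0108,0,0],
  [0,0,0,0.0021,-0.0181,0,0],
  [0,0,0,0.0045,-0.0253,0,0],
  [0,0,0,0.0079,-0.0319,0,0],
  [0,0,0,0.0121,-0.0381,0,0],
])

```text
clock: 9.02
eef_pos: [0.5636, -0.136, 0.1176]
tool_rot: [1.0, 0.015, -0.0, 0.0]
ft_force: [-1.2, -2.9, -1.0]
grip_width: -0.0
grasp_force: 1.2
```

```bash
python3 - <<'E'
from h import *
st();circ([135,127,119,111,103,95,87,79,71,63])
E
```

```text
ang 141.19673504843536 r 0.04154229332187654 z 0.11761057829204655 F [-1.1792 -2.9188 -1.0008] tan 3.013574124899395 rad -0.91005351176996
135 [0,0,0,0.0021,-0.0043,-0.0004,0], 127 [0,0,0,0.0067,-0.0081,-0.0004,0], 119 [0,0,0,0.0119,-0.0112,-0.0004,0], 111 [0,0,0,0.0174,-0.0136,-0.0004,0], 103 [0,0,0,0.0232,-0.0152,-0.0004,0], 95 [0,0,0,0.0291,-0.0159,-0.0004,0], 87 [0,0,0,0.0351,-0.0158,-0.0004,0], 79 [0,0,0,0.0411,-0.0149,-0.0004,0], 71 [0,0,0,0.0468,-0.0132,-0.0004,0], 63 [0,0,0,0.0523,-0.0107,-0.0004,0],
```

To row units: 0.0523 m / 0.8 = 0.0654, 0.0468 m / 0.8 = 0.0585.

Emit:
jog_arm([
  [0,0,0,0.0026,-0.0054,0,0],
  [0,0,0,0.0084,-0.0101,0,0],
  [0,0,0,0.0149,-0.014,0,0],
  [0,0,0,0.0218,-0.017,0,0],
  [0,0,0,0.029,-0.019,0,0],
  [0,0,0,0.0364,-0.0199,0,0],
  [0,0,0,0.0439,-0.0198,0,0],
  [0,0,0,0.0514,-0.0186,0,0],
  [0,0,0,0.0585,-0.0165,0,0],
  [0,0,0,0.0654,-0.0134,0,0],
])

```text
clock: 10.28
eef_pos: [0.6161, -0.1237, 0.1178]
tool_rot: [1.0, 0.016, 0.0, -0.0]
ft_force: [-3.3, 1.6, 0.2]
grip_width: 0.0002
grasp_force: 1.3
```

```bash
python3 - <<'E'
from h import *
st();circ([55,47,39,31,23,15,7,-1])
E
```

```text
ang 62.26602796706868 r 0.043291101519907435 z 0.11775949775093318 F [-3.3319  1.6196  0.2477] tan 3.702847929382239 rad -0.11707331961790489
55 [0,0,0,0.0044,0.0032,-0.0002,0], 47 [0,0,0,0.0090,0.0072,-0.0002,0], 39 [0,0,0,0.0129,0.0117,-0.0002,0], 31 [0,0,0,0.0162,0.0167,-0.0002,0], 23 [0,0,0,0.0188,0.0221,-0.0002,0], 15 [0,0,0,0.0205,0.0278,-0.0002,0], 7 [0,0,0,0.0215,0.0338,-0.0002,0], -1 [0,0,0,0.0216,0.0398,-0.0002,0],
```

To row units: 0.0398 m / 0.8 = 0.0498, 0.0338 m / 0.8 = 0.0423.

Emit:
jog_arm([
  [0,0,0,0.0055,0.004,0,0],
  [0,0,0,0.0113,0.009,0,0],
  [0,0,0,0.0161,0.0146,0,0],
  [0,0,0,0.0203,0.0209,0,0],
  [0,0,0,0.0235,0.0276,0,0],
  [0,0,0,0.0256,0.0348,0,0],
  [0,0,0,0.0269,0.0423,0,0],
  [0,0,0,0.027,0.0498,0,0],
])

```text
clock: 11.28
eef_pos: [0.6391, -0.1635, 0.118]
tool_rot: [1.0, 0.016, 0.001, 0.0]
ft_force: [-0.8, 3.7, 0.1]
grip_width: 0.0001
grasp_force: 1.2
```

```bash
python3 - <<'E'
from h import *
st();circ([-6,-11,-16,-21,-26,-31,-36,-41,-46,-51])
c=optics.calibration("wrist");im=optics.camera("wrist")[:,:,::-1];cv2.imwrite("pics/w5.png",im[60:300,120:440])
E
```

```text
ang -1.937592265807852 r 0.0430864551869718 z 0.1180429580158549 F [-0.8406  3.7298  0.1224] tan 3.6992653154564565 rad -0.9662194062099678
-6 [0,0,0,-0.0004,0.0030,0.0000,0], -11 [0,0,0,-0.0011,0.0067,0.0000,0], -16 [0,0,0,-0.0021,0.0103,0.0000,0], -21 [0,0,0,-0.0034,0.0139,0.0000,0], -26 [0,0,0,-0.0050,0.0172,0.0000,0], -31 [0,0,0,-0.0068,0.0205,0.0000,0], -36 [0,0,0,-0.0090,0.0235,0.0000,0], -41 [0,0,0,-0.0114,0.0264,0.0000,0], -46 [0,0,0,-0.0141,0.0290,0.0000,0], -51 [0,0,0,-0.0170,0.0314,0.0000,0],
```

View pics/w5.png

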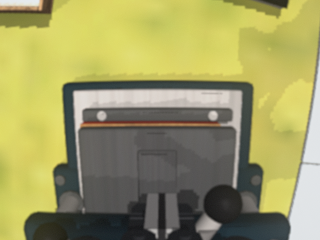

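The picture shows the pad's red back edge (y≈124) straight and flush against the stop bar (y≈116). The black ball being pushed is at (222,205), just right of the finger.

To row units: 0.0139 m / 0.8 = 0.0174, 0.0103 m / 0.8 = 0.0129.

Emit:
jog_arm([
  [0,0,0,-0.0005,0.0038,0,0],
  [0,0,0,-0.0014,0.0084,0,0],
  [0,0,0,-0.0026,0.0129,0,0],
  [0,0,0,-0.0043,0.0174,0,0],
])

```text
clock: 11.82
eef_pos: [0.6362, -0.1765, 0.1182]
tool_rot: [1.0, 0.016, 0.001, -0.001]
ft_force: [1.6, 7.8, 0.1]
grip_width: 0.0001
grasp_force: 3.3
```

```bash
python3 - <<'E'
from h import *
st();circ([-23,-25,-27,-29,-31,-33,-35])
E
```

```text
ang -19.84570581403496 r 0.04276673948854504 z 0.1182181915533139 F [1.568  7.8465 0.127 ] tan 7.91280332190741 rad -1.1888888986209767
-23 [0,0,0,-0.0007,0.0023,0.0002,0], -25 [0,0,0,-0.0014,0.0036,0.0002,0], -27 [0,0,0,-0.0021,0.0049,0.0002,0], -29 [0,0,0,-0.0028,0.0062,0.0002,0], -31 [0,0,0,-0.0036,0.0075,0.0002,0], -33 [0,0,0,-0.0044,0.0088,0.0002,0], -35 [0,0,0,-0.0053,0.0100,0.0002,0],
```

To row units: 0.0014 m / 0.8 = 0.0018, 0.0009 m / 0.8 = 0.0011.

Emit:
jog_arm([
  [0,0,0,-0.0004,0.0011,0,0],
  [0,0,0,-0.0006,0.0018,0,0],
  [0,0,0,-0.0006,0.0018,0,0],
])

```text
clock: 12.2
eef_pos: [0.6361, -0.1766, 0.1182]
tool_rot: [1.0, 0.016, 0.001, -0.001]
ft_force: [1.6, 7.5, 0.4]
grip_width: 0.0
grasp_force: 3.3
```

```bash
python3 -c "from h import *;st()"
```

```text
ang -20.016798968883307 r 0.042669763096013155 z 0.11823727652298544 F [1.5894 7.4574 0.354 ] tan 7.550958500307194 rad -1.0592163244745
```

To row units: 0.0014 m / 0.8 = 0.0018, 0.0008 m / 0.8 = 0.001.

Emit:
jog_arm([
  [0,0,0,-0.0004,0.001,0,0],
  [0,0,0,-0.0008,0.0018,0,0],
  [0,0,0,-0.0008,0.0018,0,0],
])

```text
clock: 12.58
eef_pos: [0.6357, -0.1772, 0.1182]
tool_rot: [1.0, 0.017, 0.001, -0.002]
ft_force: [2.8, 8.8, -0.3]
grip_width: 0.0001
grasp_force: 4.0
```

```bash
python3 -c "from h import *;st()"
```

```text
ang -20.896513100526104 r 0.042523881852896746 z 0.11824532194223253 F [ 2.7501  8.8012 -0.2625] tan 9.203210903667037 rad -0.5699692589304515
```

To row units: 0.0014 m / 0.8 = 0.0018, 0.0008 m / 0.8 = 0.001.

Emit:
jog_arm([
  [0,0,0,-0.0005,0.001,0,0],
  [0,0,0,-0.0009,0.0018,0,0],
  [0,0,0,-0.0009,0.0018,0,0],
])

```text
clock: 12.95
eef_pos: [0.6353, -0.1777, 0.1182]
tool_rot: [1.0, 0.017, 0.002, -0.003]
ft_force: [3.3, 11.1, 0.3]
grip_width: 0.0002
grasp_force: 4.9
```

```bash
python3 -c "from h import *;st()"
```

```text
ang -21.743025513202042 r 0.04233558762693237 z 0.11823887425797741 F [ 3.3396 11.0724  0.3369] tan 11.521805849953052 rad -0.9997070577056947
```

To row units: 0.0014 m / 0.8 = 0.0018, 0.0008 m / 0.8 = 0.001.

Emit:
jog_arm([
  [0,0,0,-0.0005,0.001,0,0],
  [0,0,0,-0.0009,0.0018,0,0],
  [0,0,0,-0.0009,0.0018,0,0],
])

```text
clock: 13.32
eef_pos: [0.635, -0.1782, 0.1183]
tool_rot: [1.0, 0.017, 0.002, -0.004]
ft_force: [3.5, 13.5, 0.5]
grip_width: 0.0
grasp_force: 5.7
```

```bash
python3 -c "from h import *;st()"
```

```text
ang -22.56184559359008 r 0.04220959998888177 z 0.11829509338730335 F [ 3.502  13.504   0.4965] tan 13.814143088107091 rad -1.9472969629046197
```

The manual's scale: shifts go in shares of 80 cm and turns go in shares of 4 rad. Converting my numbers, 0.0014 m / 0.8 = 0.0018, 0.0008 m / 0.8 = 0.001.

Emit:
jog_arm([
  [0,0,0,-0.0005,0.001,0,0],
  [0,0,0,-0.0009,0.0018,0,0],
  [0,0,0,-0.0009,0.0018,0,0],
])

```text
clock: 13.7
eef_pos: [0.6346, -0.1787, 0.1183]
tool_rot: [1.0, 0.018, 0.002, -0.004]
ft_force: [5.1, 15.0, 0.3]
grip_width: -0.0001
grasp_force: 6.6
```

```bash
python3 -c "from h import *;st();circ([-10,-6,0,5])"
```

```text
ang -23.415832174598403 r 0.04202329639132614 z 0.11826209230012633 F [ 5.1191 14.9641  0.3053] tan 15.76605969509238 rad -1.2492784478881396
-10 [0,0,0,0.0041,-0.0091,0.0004,0], -6 [0,0,0,0.0046,-0.0120,0.0004,0], 0 [0,0,0,0.0050,-0.0165,0.0004,0], 5 [0,0,0,0.0050,-0.0203,0.0005,0],
```

To row units: -0.011 m / 0.8 = -0.0138, -0.004 m / 0.8 = -0.005.

Emit:
jog_arm([
  [0,0,0,0.0013,-0.0025,0,0],
  [0,0,0,0.0025,-0.005,0,0],
  [0,0,0,0.0044,-0.0088,0,0],
  [0,0,0,0.0063,-0.0138,0,0],
  [0,0,0,0.0063,-0.0138,0,0],
])

```text
clock: 14.32
eef_pos: [0.6372, -0.1738, 0.1179]
tool_rot: [1.0, 0.015, 0.0, 0.001]
ft_force: [0.2, 0.8, 0.1]
grip_width: 0.0002
grasp_force: 0.0
```

```bash
python3 -c "from h import *;st()"
```

```text
ang -15.938003110678642 r 0.04284320913492693 z 0.1179452211830833 F [0.2133 0.8228 0.1403] tan 0.849717109977034 rad -0.02084874191582236
```

Emit:
jog_arm([
  [0,0,0,-0.0019,0.0038,0,0],
  [0,0,0,-0.0038,0.0075,0,0],
  [0,0,0,-0.0056,0.0119,0,0],
  [0,0,0,-0.0056,0.0119,0,0],
])

```text
clock: 14.82
eef_pos: [0.6342, -0.1782, 0.1179]
tool_rot: [1.0, 0.017, 0.001, -0.004]
ft_force: [3.1, 12.6, 0.0]
grip_width: -0.0002
grasp_force: 5.5
```

```bash
python3 -c "from h import *;st()"
```

```text
ang -22.921668533350022 r 0.04148666527943044 z 0.11792265909765814 F [ 3.0655 12.6436  0.0485] tan 12.839204902943202 rad -2.1009075619380226
```

The wheel held 12.8 N without turning, so it is tight. Now I'll back off and lift clear.

To row units: -0.12 m / 0.8 = -0.15, -0.1 m / 0.8 = -0.125.

Emit:
jog_arm([
  [0,0,0,0.0019,-0.0038,0,0],
  [0,0,0,0.0038,-0.0088,0,0],
  [0,0,0,0.0063,-0.0156,0,0],
  [0,0,0,0.0075,-0.0225,0,0],
  [0,0,0,0.0075,-0.025,-0.025,0],
  [0,0,0,0.0075,-0.025,-0.0625,0],
  [0,0,0,0.0075,-0.025,-0.1125,0],
  [0,0,0,-0.05,-0.025,-0.15,0],
  [0,0,0,-0.125,-0.025,-0.15,0],
  [0,0,0,-0.125,-0.025,-0.15,0],
])

```text
clock: 16.08
eef_pos: [0.526, -0.1652, 0.2367]
tool_rot: [1.0, 0.014, -0.003, -0.0]
ft_force: [1.5, -0.2, 0.5]
grip_width: -0.0002
grasp_force: 0.0
```

```bash
python3 - <<'E'
from h import *
im=optics.camera("wrist")[:,:,::-1];a=im[60:300,120:440]
im=optics.camera("scene")[:,:,::-1];b=im[150:310,200:400]
cv2.imwrite("pics/w6.png",np.hstack([cv2.resize(a,(400,300)),cv2.resize(b,(375,300))]))
E
```

```text
(no output)
```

View pics/w6.png

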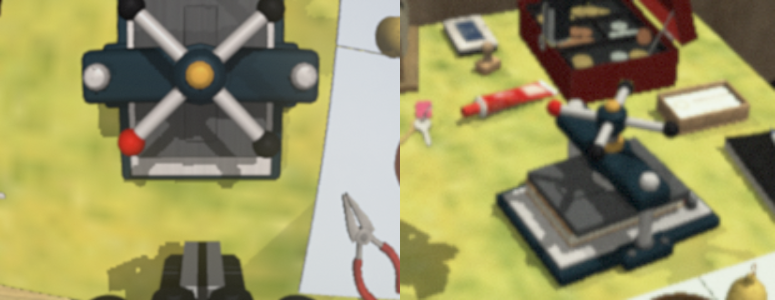

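The platen sits on the pad, the red ball has turned to the front left (about 3.9 rad), and the hand is clear with nothing else moved.

Emit:
jog_arm([
  [0,0,0,0,0,0,0],
  [0,0,0,0,0,0,0],
  [0,0,0,0,0,0,0],
])

```text
clock: 16.55
eef_pos: [0.5333, -0.1657, 0.2376]
tool_rot: [1.0, 0.016, 0.0, 0.0]
ft_force: [0.1, 0.3, -0.4]
grip_width: -0.0
grasp_force: 0.0
```

```bash
python3 -c "
from workcell import bot, optics
print(bot.job_done())"
```

```text
the job is handed in; nothing more can be done
None
```

I handed the job in at 16.6 s: the pad is pushed flush and square against the back stop, the wheel is wound to about 3.9 rad and held 12.8 N when I re-tested it, and the hand is clear; the platen's force on the pad can't be read directly, and the hand-in gave no verdict.

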